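# Tuck the claim tally under the weighted arm

## Task

At the shine counter, pick up the long straight boxwood claim tally by its upright grip (not the round tally) and tuck it, plain end first, under the weighted arm of the cast-iron holder until that end comes up against the two hinge posts. Leave it lying flat and straight on the holder's bed with the arm pressing on it, and let go. Do not disturb the round tally, the shoe stretcher or the glass tip dish.

Things in the scene. Friction and masses are not known exactly. Their poses are not given: they have to be found in the camera images.
- tally: Long straight boxwood tally, a flat plate 170 x 50 x 9 mm (x, y, z), 55 to 115 g. Origin: centre of its underside. +x points to the plain end (85 mm off), which goes under the arm first. An upright grip block 30 x 14 x 30 mm (x, y, z) stands on it at x = -70 mm, y = 0; its top is 39 mm above the underside. Take it from above, fingers closing along y.
- holder: Fixed cast-iron holder. Origin: on the counter; a tally is pushed in along +x, the mouth faces -x. Flat bed 10 mm high, x -130 to +90 mm, 90 mm wide. Two hinge posts at y = +-20 mm, 36 mm high, 12 mm wide, front faces at x = +50 mm, are the end stop: a fully home tally has its origin at x = -35, y = 0, z = 10 mm here, its +x along this +x, its grip outside at x = -105 mm.
- press_arm (a joint): Hinge of the holder's iron arm, rad; 0 = down (start), grows as it rises, to 0.7. No spring: its weight presses about 3 N and it falls back by itself. A tally pushed in along the bed lifts it by its sloping lip; with the tally under the foot it reads about 0.11. Pin at holder x = 65 mm, 22 mm above the counter.
- round_tally: Bystander: a round boxwood tally, disc 72 mm across and 9 mm thick with a like grip block (30 x 14 x 30 mm) on its centre. Origin: centre of its underside, on the counter.
- stretcher: Bystander: wooden shoe stretcher with a steel rod, 241 mm long (x from -110 to +131 mm), 56 mm wide, 40 mm high, on the far side of the tallies. Origin: underside, on the counter.
- tip_dish: Bystander: round glass tip dish, 92 mm across, 32 mm high, on the far side of the holder. Origin: centre of its underside, on the counter.
- lip_edge (a point): Middle of the free outer edge of the arm's upturned lip, on its underside, at holder x = -59 mm, 26 mm above the bed (arm down). The lip, 40 mm wide, slopes down from here at 24 degrees to the foot at holder x = 0, 2 mm above the bed. A black ball weight, 34 mm across, stands over the foot, its top 66 mm above the counter.
Things that resemble listed ones, but are neither listed nor needed, are in the scene too. Leave any turquoise look-alike of the tally alone.

How it is judged:
By the outcome, as a careful person would: the job done as asked, in the order asked, and still so for the second after the job is handed in, with the robot touching nothing.
It also fails if it takes over 42 s, if anything falls off the work surface, if the arm or the gripper's body presses on something with over 40 N, if the wrist force passes 120 N, or if a joint passes its speed limit or range.

## Robot

A 7-joint arm with a two-finger parallel gripper is mounted at the origin on the work surface. World frame = base frame: x ahead of the robot, y to its left, z up, the work surface at z = 0. Lengths are in m, angles in rad, forces in N, time in s.
With the tool pointing down it reaches from about 0.425 to 0.95 m from the base axis. Payload 16.7 kg.
Tool frame: the origin (TCP) lies midway between the tips of the shut fingers; the grasp point (between the pads) lies 19 mm behind it; z points along the fingers, y is the line along which they close (so a half turn about z gives the same grasp; the last joint's range is limited). The gripper opens to 94 mm and grips with 3 to 60 N. Pads are 16 mm wide; open, the fingers measure 119 mm over their backs; the gripper's body (75 mm by 177 mm) begins 78 mm behind the grasp point.
Start: joints at [-1.474, 0.426, 0.074, 1.606, -0.034, 1.111, -0.067], TCP at [0.165, 0.655, 0.205] pointing down, gripper open.
Joint ranges: [-2.85, 2.85], [-0.5, 2.14], [-1.23, 1.37], [0.21, 2.46], [-1.02, 4.16], [0.16, 2.05], [-2.73, 2.73]. Speed limits (rad/s): [1.89, 1.89, 2.39, 2.39, 3.01, 3.01, 3.01].

## Interface

Orientations are given as a unit quaternion [x, y, z, w].
In Python, from rig import bot gives the robot as it stands. The module is installed in compiled form; this text tells all that it offers.
- The arm moves only by the tool move_arm, never from a script. Its argument "rows" is a list of rows, each a list of 3 entries, a list of its own where there are three numbers: the finger opening in mm, from 0 to 94, then the shift along the tool's x, y, z in mm, then the turn, a rotation vector about the tool's x, y, z in rad. A call has 1 to 20 rows; each row is the pose to reach, as a shift and turn from the pose commanded when the call began, along the tool's axes at that moment; what a row does not reach only later rows make up. A row lasts 1/8 s, in which the tool goes at most 62.5 mm and 10.7 degrees, less where a joint would pass 70% of its speed; a pose out of reach is approached as far as the arm can. A call with a gripper value outside its range is refused whole. The fingers move at their own pace and stop on an object; the grip force is fixed at half the most. Time passes only in rows, so rows that repeat a pose let the fingers close. It gives the time, the measured TCP pose, the force, the opening and the grip force at its end, in the units of the state.
- bot.observe(): the state, without advancing time (a new reading comes with each control period).
- bot.grab_frame(name): name is "scene" or "side" or "wrist"; returns a dict with "frame" (400x640x3 uint8, red, green, blue), "fov_y" (degrees; the focal length in pixels is half the picture's height over the tangent of half this angle, whatever the lens; pixels are square), "cx", "cy" (the principal point, pixels), "dist" ([k1, k2, p1, p2, k3] as OpenCV has them; the pictures are not rectified), "world_from_camera" (4x4, takes a point from camera to world coordinates). Camera axes: x right, y down, z forward; pixel columns grow to the right and rows downward; lengths in m; the calibration is good to about 2 mm. A picture is of the moment at which its call begins. There is no depth.
- bot.job_done(): hands the job in; it is judged then, once.
The state is a dict: "time_s": time; "joint_positions": joint angles; "joint_velocities": joint speeds; "tau": joint torques, N m; "position": TCP position; "eef_rot": TCP orientation; "wrist_force": force on the tool from outside, world axes, zero at the start; "moment": the same for the moment, N m; "finger_gap": opening from 0.0 (shut) to 1.0 (fully open); "grip_force": force on a finger pad.
Only numpy, scipy, OpenCV 4.12 (cv2) and the standard library are available. Lean on these libraries where they do the work, as an engineer would, in place of code of your own. Each camera call takes 0.05 s, during which the arm holds its last target. There are 200 camera calls.

## Working session

There is one attempt and no reset: what is moved stays moved. The work goes in short steps, Python scripts to look and compute and a tool call to move; the robot and the scene stay as the last step left them, time stands still between calls to the robot, and variables do not carry over. Pictures are saved under pics/ and viewed, at most 10 in all, crops included, and the job is handed in when it is done.

Besides the shell and the picture viewer there is one more tool, called after "Call:" as a command line: name --argument value ..., lists and objects as JSON in quotes. move_arm: Moves the arm, as the interface text tells. Its arguments: {"type":"object","properties":{"rows":{"type":"array"}},"required":["rows"]}

```bash
mkdir -p pics; cat > h.py <<'E'
import numpy as np, cv2
from rig import bot
from scipy.spatial.transform import Rotation as R
def grab(n,save=None):
    d=bot.grab_frame(n)
    if save: cv2.imwrite('pics/'+save,cv2.cvtColor(d['frame'],cv2.COLOR_RGB2BGR))
    return d
def K(d):
    f=200/np.tan(np.radians(d['fov_y'])/2); return np.array([[f,0,d['cx']],[0,f,d['cy']],[0,0,1.]])
def plane(d,uv,z):
    p=cv2.undistortPoints(np.array(uv,float).reshape(-1,1,2),K(d),np.array(d['dist'],float)).reshape(-1,2)
    T=np.array(d['world_from_camera']); r=np.c_[p,np.ones(len(p))]@T[:3,:3].T
    return T[:3,3]+r*((z-T[2,3])/r[:,2])[:,None]
def proj(d,X):
    T=np.linalg.inv(np.array(d['world_from_camera'])); 
    return cv2.projectPoints(np.array(X,float).reshape(-1,1,3),cv2.Rodrigues(T[:3,:3])[0],T[:3,3],K(d),np.array(d['dist'],float))[0].reshape(-1,2)
def totool(v):  # world vec -> tool mm
    return R.from_quat(bot.observe()['eef_rot']).inv().apply(v)*1000
E
python3 - <<'E'
from h import *
a=grab('scene','s1.png');b=grab('side','d1.png')
for d in(a,b):print(np.round(d['world_from_camera'],3).tolist(),d['fov_y'],d['dist'])
print(bot.observe())
E
```

```text
[[-0.857, 0.425, -0.293, 0.779], [0.516, 0.695, -0.501, 0.43], [-0.009, -0.58, -0.814, 0.803], [0.0, 0.0, 0.0, 1.0]] 50.70864985324595 [-0.03534678  0.          0.          0.          0.        ]
[[0.978, -0.146, 0.152, 0.295], [-0.21, -0.715, 0.667, -0.908], [0.011, -0.684, -0.73, 1.028], [0.0, 0.0, 0.0, 1.0]] 44.042523080070936 [-0.07010633  0.          0.          0.          0.        ]
{'time_s': 0.1, 'joint_positions': array([-1.47350976,  0.42663888,  0.0738343 ,  1.60652446, -0.03409992,
        1.11084774, -0.0670978 ]), 'joint_velocities': array([ 0.00077032, -0.00202771,  0.00167216, -0.00162489,  0.001365  ,
       -0.00036894, -0.00058881]), 'tau': array([ 6.69970847e-03, -9.37462306e+01,  3.67593661e+00, -4.55042768e+01,
       -4.86965419e-02,  1.71076634e-02,  3.32191951e-05]), 'position': array([0.16481199, 0.65415382, 0.20487368]), 'eef_rot': array([ 1.23086229e-01,  9.92395810e-01, -5.78845984e-04, -3.60005364e-05]), 'wrist_force': array([0.49662312, 0.31527272, 1.23203335]), 'moment': array([-0.00082389, -0.00373789, -0.02353769]), 'grip_force': 0.0, 'finger_gap': 0.9969529009371355}
```

View pics/s1.png

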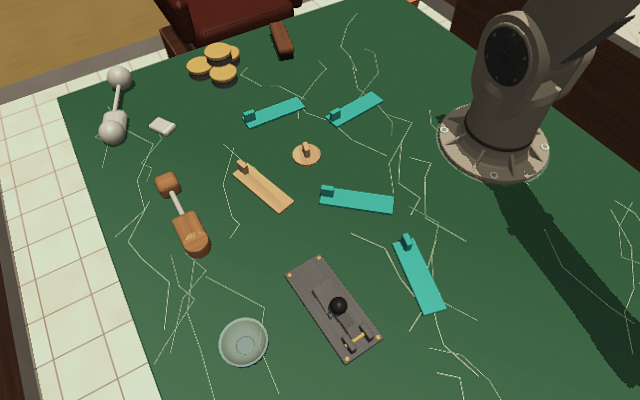

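View pics/d1.png

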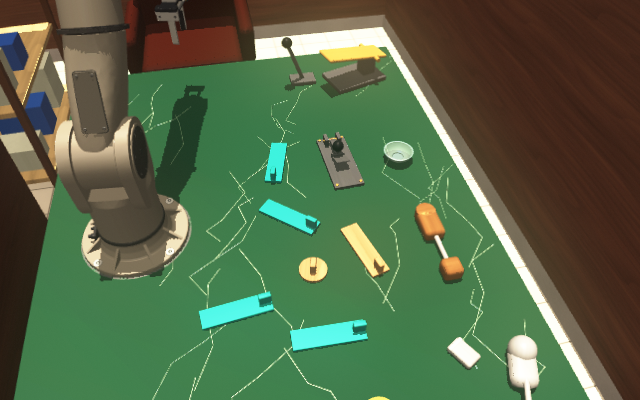

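The scene view shows the candidates for the tally:
- the wooden long plate at (263,187), grip at (243,167)
- the wooden round disc at (307,153)
- turquoise plates at (273,112), (355,108), (357,200) and (418,275)

The long wooden plate at (263,187) is the one described, being boxwood coloured and straight. The holder is at (333,308), with its posts toward (358,340) and its mouth toward (305,265). I'll measure both and confirm with a crop.

```bash
python3 - <<'E'
from h import *
out=[]
for n,tb,hb in(('scene',(225,150,300,220),(280,250,390,370)),('side',(330,215,395,285),(310,125,370,195))):
    d=grab(n); im=d['frame']; hsv=cv2.cvtColor(im,cv2.COLOR_RGB2HSV)
    for nm,b,z,m in(('tally',tb,.009,(hsv[...,0]<28)&(hsv[...,1]>70)&(hsv[...,2]>130)),('holder',hb,.010,(hsv[...,1]<75)&(hsv[...,2]>45)&(hsv[...,2]<170))):
        mm=np.zeros(m.shape,np.uint8); mm[b[1]:b[3],b[0]:b[2]]=m[b[1]:b[3],b[0]:b[2]]*255
        c=max(cv2.findContours(mm,cv2.RETR_EXTERNAL,cv2.CHAIN_APPROX_NONE)[0],key=cv2.contourArea)
        W=plane(d,c.reshape(-1,2),z)[:,:2]
        r=cv2.minAreaRect((W*1000).astype(np.float32))
        print(n,nm,cv2.contourArea(c),r); print(np.round(cv2.boxPoints(r)).tolist(), proj(d,np.c_[cv2.boxPoints(r)/1000,np.full(4,z)]).round().tolist())
        cv2.drawContours(im,[c],-1,(255,0,255),1)
    x0,y0,x1,y1=(220,140,400,370) if n=='scene' else (300,120,400,290)
    cr=im[y0:y1,x0:x1]; out.append(cv2.resize(cr,(int(590*cr.shape[1]/cr.shape[0])*1,590),interpolation=cv2.INTER_CUBIC)[:, :])
o=np.hstack(out); s=min(1,800/o.shape[1]); o=cv2.resize(o,None,fx=s,fy=s)
cv2.imwrite('pics/c1.png',o[...,::-1]); print(o.shape)
E
```

```text
scene tally 1087.0 ((585.8099975585938, -185.68597412109375), (50.07944107055664, 193.3009490966797), 14.65002155303955)
[[537.0, -99.0], [586.0, -286.0], [634.0, -273.0], [586.0, -86.0]] [[294.0, 200.0], [241.0, 157.0], [226.0, 168.0], [278.0, 213.0]]
scene holder 4798.5 ((598.8754272460938, 162.13479614257812), (91.28893280029297, 221.44776916503906), 2.3672096729278564)
[[549.0, 271.0], [558.0, 50.0], [649.0, 53.0], [640.0, 275.0]] [[384.0, 338.0], [319.0, 252.0], [283.0, 274.0], [345.0, 366.0]]
side tally 936.0 ((579.9156494140625, -178.95103454589844), (52.021690368652344, 171.29649353027344), 14.703885078430176)
[[533.0, -103.0], [576.0, -268.0], [627.0, -255.0], [583.0, -90.0]] [[339.0, 229.0], [372.0, 277.0], [390.0, 269.0], [356.0, 222.0]]
side holder 1464.5 ((595.2791137695312, 164.03277587890625), (92.24666595458984, 246.98721313476562), 2.4438064098358154)
[[544.0, 285.0], [554.0, 39.0], [647.0, 43.0], [636.0, 289.0]] [[313.0, 136.0], [335.0, 190.0], [365.0, 184.0], [341.0, 131.0]]
(584, 800, 3)
```

View pics/c1.png

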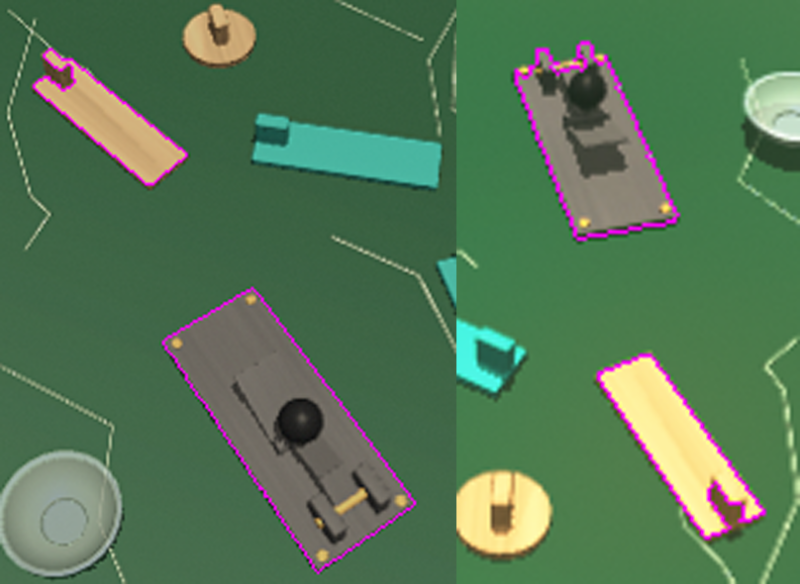

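The crop confirms it: the outlined wooden plate with grip is the long boxwood tally, and the holder outline measures 221 x 91 mm as it should. Next I'll work out the tool moves and the wrist camera's offset.

```bash
python3 - <<'E'
from h import *
o=bot.observe(); d=grab('wrist'); T=d['world_from_camera']; Rt=R.from_quat(o['eef_rot'])
print('cam in tool mm',(Rt.inv().apply(T[:3,3]-o['position'])*1000).round(), (Rt.inv().as_matrix()@T[:3,:3]).round(2).tolist(), d['fov_y'])
for w in([.48,.35,.25],[.60,.12,.25],[.599,-.245,.15]): print(totool(np.array(w)-o['position']).round())
E
```

```text
cam in tool mm [  68.    0. -179.] [[0.0, -0.97, -0.23], [1.0, 0.0, -0.0], [0.0, -0.23, 0.97]] 62.10314018617497
[-380. -218.  -45.]
[-553. -412.  -45.]
[-641. -766.   56.]
```

Call:
move_arm --rows '[[94,[-380,-218,-45],[0,0,0]],[94,[-380,-218,-45],[0,0,0]],[94,[-380,-218,-45],[0,0,0]],[94,[-380,-218,-45],[0,0,0]],[94,[-380,-218,-45],[0,0,0]],[94,[-380,-218,-45],[0,0,0]],[94,[-380,-218,-45],[0,0,0]],[94,[-586,-548,-45],[0,0,0]],[94,[-586,-548,-45],[0,0,0]],[94,[-586,-548,-45],[0,0,0]],[94,[-586,-548,-45],[0,0,0]],[94,[-586,-548,-45],[0,0,0]],[94,[-586,-548,-45],[0,0,0]],[94,[-586,-548,-45],[0,0,0]],[94,[-586,-548,-45],[0,0,0]],[94,[-586,-548,-45],[0,0,0]]]'

```text
time_s: 2.25
position: [0.599, -0.018, 0.2503]
eef_rot: [0.122, 0.993, 0.0, -0.0]
wrist_force: [0.8, 0.6, -0.2]
finger_gap: 1.0
grip_force: 0.0
```

```bash
python3 - <<'E'
from h import *
o=bot.observe(); print(o['time_s'],o['position'],o['eef_rot'],o['joint_positions'].round(2))
grab('wrist','w1.png')
E
```

```text
2.25 [ 0.59896999 -0.01804328  0.25031104] [ 1.22074692e-01  9.92520840e-01  2.78387134e-04 -2.71663637e-04] [-0.45  0.28  0.46  1.75 -0.14  1.14  1.38]
```

View pics/w1.png

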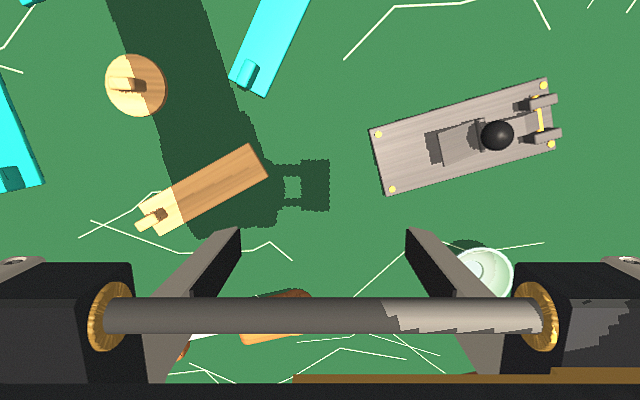

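The wrist view shows the tally from its front end at (258,160) to its grip at (150,218). The holder's mouth edge runs from (369,130) to (387,195), and its posts are near (545,115). I'll measure both in this one picture.

```bash
python3 - <<'E'
from h import *
d=grab('wrist'); im=d['frame']; hsv=cv2.cvtColor(im,cv2.COLOR_RGB2HSV)
for nm,b,z,m,yaw in(('tally',(125,135,280,245),.009,(hsv[...,0]<27)&(hsv[...,1]>60)&(hsv[...,2]>60),104.65),('holder',(355,65,575,205),.010,(hsv[...,1]<70)&(hsv[...,2]>40),92.4)):
    mm=np.zeros(m.shape,np.uint8); mm[b[1]:b[3],b[0]:b[2]]=m[b[1]:b[3],b[0]:b[2]]*255
    c=max(cv2.findContours(mm,cv2.RETR_EXTERNAL,cv2.CHAIN_APPROX_NONE)[0],key=cv2.contourArea)
    W=plane(d,c.reshape(-1,2),z)[:,:2]*1000
    for _ in range(3):
        u=np.array([np.cos(np.radians(yaw)),np.sin(np.radians(yaw))]); v=np.array([-u[1],u[0]])
        s=W@u; t=W@v
        if nm=='tally': f=s.max(); k=(s>f-125)&(s<f-10)
        else: f=s.min(); k=(s>f+15)&(s<f+190)
        mid=(t[k].max()+t[k].min())/2
        hi=k&(t>mid+15); lo=k&(t<mid-15)
        ph=np.polyfit(s[hi],t[hi],1); pl=np.polyfit(s[lo],t[lo],1)
        yaw+=np.degrees(np.arctan((ph[0]+pl[0])/2))
    e=W[(s>f-6) if nm=='tally' else (s<f+6)]; es=np.median(e@u)
    mid=(np.median(t[hi])+np.median(t[lo]))/2
    print(nm,'yaw',yaw,'width',np.median(t[hi])-np.median(t[lo]),'len',s.max()-s.min(),'slopes',np.degrees([ph[0],pl[0]]))
    org=(es-85 if nm=='tally' else es+130)*u+mid*v
    print(' endmid',es*u+mid*v,'origin',org, 'grip' , org-70*u if nm=='tally' else org-105*u)
    cv2.drawContours(im,[c],-1,(255,0,255),1)
cv2.imwrite('pics/w2.png',im[...,::-1])
# grip top centre check
hs=[(140,221),(160,208)]
print(plane(d,[(146,220)],.039)*1000)
E
```

```text
tally yaw 105.02079620349767 width 48.659349480580204 len 130.79914790444644 slopes [ 0.41656147 -0.41656074]
 endmid [558.69764062 -91.61617973] origin [ 580.72705802 -173.71188467] grip [ 598.86893117 -241.32011226]
holder yaw 92.47451571990051 width 88.9512209926238 len 229.14803911754433 slopes [ 0.00338747 -0.00338747]
 endmid [600.93683393  52.67405404] origin [595.3240811  182.55283215] grip [599.85745839  77.65074213]
[[ 595.82259913 -240.07097101   39.        ]]
```

Call:
move_arm --rows '[[94,[-13,-54,20],[0,0,0.18]],[94,[-27,-108,40],[0,0,0.36]],[70,[-40,-162,60],[0,0,0.54]],[50,[-54,-217,90],[0,0,0.72]],[44,[-54,-217,130],[0,0,0.9]],[44,[-54,-217,150],[0,0,1.066]],[44,[-54,-217,150],[0,0,1.066]],[44,[-54,-217,150],[0,0,1.066]],[44,[-54,-217,150],[0,0,1.066]],[44,[-54,-217,150],[0,0,1.066]]]'

```text
time_s: 3.6
position: [0.599, -0.2437, 0.1013]
eef_rot: [0.61, 0.793, 0.0, 0.001]
wrist_force: [0.6, -0.4, -0.1]
finger_gap: 0.469
grip_force: 0.0
```

```bash
python3 - <<'E'
from h import *
o=bot.observe(); d=grab('wrist'); im=d['frame'].copy()
G=np.array([.5989,-.2413]);u=np.array([np.cos(np.radians(104.9)),np.sin(np.radians(104.9))]);v=np.array([-u[1],u[0]])
r=R.from_quat(o['eef_rot']).as_matrix(); print(o['time_s'],o['position'],np.degrees(np.arctan2(r[1,1],r[0,1])),o['finger_gap'])
for a,b,z in((15,7,.039),(15,-7,.039),(-15,-7,.039),(-15,7,.039),(155,25,.009),(155,-25,.009),(-15,25,.009),(-15,-25,.009)):
    p=proj(d,[*(G+(a*u+b*v)/1000),z])[0]; cv2.circle(im,tuple(int(x) for x in p.round()),2,(255,0,255),-1)
p=o['position']; 
for zz in(.039,):
    q=proj(d,[p[0],p[1],zz])[0]; cv2.drawMarker(im,tuple(int(x) for x in q.round()),(0,0,255),0,8)
cv2.imwrite('pics/w3.png',im[...,::-1])
print('to grip tool mm',totool(np.array([*G,.013])-o['position']))
E
```

```text
3.6 [ 0.5989981  -0.24365295  0.10134477] 14.850529410335218 0.46912438840788034
to grip tool mm [ 2.31356079  0.41869434 88.34487187]
```

View pics/w3.png

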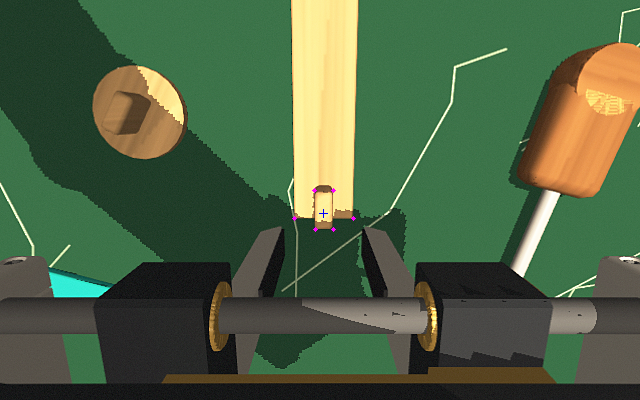

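The projected corners land on the grip's top (315–333, 190–230) and on the plate's rear corners. So I'll descend and grip.

Call:
move_arm --rows '[[44,[2,0,40],[0,0,0]],[44,[2,0,70],[0,0,0]],[44,[2,0,87],[0,0,0]],[44,[2,0,87],[0,0,0]],[44,[2,0,87],[0,0,0]],[0,[2,0,87],[0,0,0]],[0,[2,0,87],[0,0,0]],[0,[2,0,87],[0,0,0]],[0,[2,0,87],[0,0,0]],[0,[2,0,87],[0,0,0]],[0,[2,0,87],[0,0,0]]]'

```text
time_s: 5.03
position: [0.5982, -0.2418, 0.0137]
eef_rot: [0.61, 0.792, 0.0, 0.0]
wrist_force: [-0.5, 1.6, 5.8]
finger_gap: 0.148
grip_force: 30.0
```

Call:
move_arm --rows '[[0,[0,0,-15],[0,0,0]],[0,[0,0,-32],[0,0,0]],[0,[35,10,-32],[0,0,0.04]],[0,[75,22,-32],[0,0,0.08]],[0,[115,35,-32],[0,0,0.13]],[0,[150,46,-32],[0,0,0.17]],[0,[175,54,-32],[0,0,0.2]],[0,[186,58,-32],[0,0,0.217]],[0,[186,58,-32],[0,0,0.217]],[0,[186,58,-32],[0,0,0.217]]]'

```text
time_s: 6.28
position: [0.6066, -0.0486, 0.0458]
eef_rot: [0.693, 0.721, -0.0, 0.0]
wrist_force: [-0.3, -0.8, -1.3]
finger_gap: 0.146
grip_force: 30.0
```

```bash
cat > m.py <<'E'
from h import *
import sys
o=bot.observe(); r=R.from_quat(o['eef_rot']).as_matrix(); print(o['time_s'],o['position']*1000,'toolx yaw',np.degrees(np.arctan2(r[1,0],r[0,0])),o['finger_gap'])
d=grab('wrist',sys.argv[1])
a=grab('scene')['frame']; cr=a[190:370,230:400]; cv2.imwrite('pics/s_'+sys.argv[1],cv2.resize(cr,None,fx=3,fy=3,interpolation=cv2.INTER_CUBIC)[...,::-1])
E
python3 m.py w4.png
```

```text
6.275 [606.63929813 -48.57697913  45.82103477] toolx yaw 92.28895827088702 0.1460145605140349
```

View pics/w4.png

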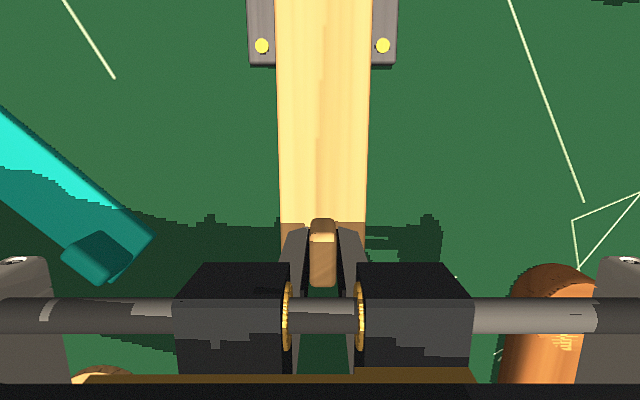

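View pics/s_w4.png

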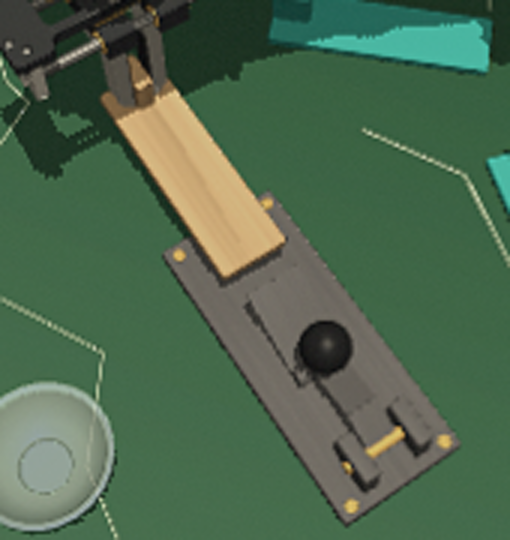

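The wrist view shows the tally (edges 275/371 at row 55) centred between the holder's bed corners (247/397). The scene crop shows the plain end just short of the lip. I'll put numbers on the lateral offset, yaw and pitch.

```bash
python3 - <<'E'
from h import *
d=grab('wrist'); im=d['frame']; hsv=cv2.cvtColor(im,cv2.COLOR_RGB2HSV).astype(int); o=bot.observe(); print(d['cx'],d['cy'])
wood=(hsv[...,0]<27)&(hsv[...,1]>60)&(hsv[...,2]>60); gr=(hsv[...,0]>40)&(hsv[...,0]<90)&(hsv[...,1]>75)
def tl(P): return R.from_quat(o['eef_rot']).inv().apply(P-o['position'])*1000
for v in(5,30,55,100,150,200):
    c=np.where(wood[v,260:390])[0]+260; l,r=c.min()-.5,c.max()+.5
    a=tl(plane(d,[(l,v),(r,v)],o['position'][2]-.0137+.009)); print(v,l,r,'tool x',a[0,0].round(1),'mid y',(a[:,1].mean()).round(2),'w',np.diff(a[:,1])[0].round(2))
    if v<60:
        g=gr[v]; L=np.where(g[:270])[0].max()+.5; Rr=np.where(g[375:])[0].min()+375-.5
        b=tl(plane(d,[(L,v),(Rr,v)],.010)); print('   holder',L,Rr,'x',b[0,0].round(1),'mid y',b[:,1].mean().round(2),'w',np.diff(b[:,1])[0].round(2))
# scene: front edge
d=grab('scene'); c=[(230+227/3,190+272/3),(230+285/3,190+240/3)]
for z in (.041,.035,.030): print(z,tl(plane(d,c,z)).round(1).tolist())
E
```

```text
322.6244728106966 200.34266378446074
5 273.5 372.5 tool x 123.3 mid y -0.43 w 49.26
   holder 245.5 398.5 x 132.6 mid y -1.0 w 88.93
30 274.5 371.5 tool x 111.9 mid y -0.42 w 49.06
   holder 246.5 397.5 x 119.3 mid y -1.0 w 89.21
55 274.5 371.5 tool x 100.2 mid y -0.41 w 49.88
   holder 247.5 396.5 x 105.6 mid y -1.0 w 89.5
100 276.5 369.5 tool x 78.0 mid y -0.39 w 49.3
150 277.5 367.5 tool x 51.7 mid y -0.64 w 49.39
200 279.5 365.5 tool x 23.5 mid y -0.62 w 48.92
0.041 [[152.5, 22.0, 4.6], [154.2, -22.6, 4.6]]
0.035 [[150.0, 20.7, 10.6], [151.7, -24.3, 10.6]]
0.03 [[147.9, 19.5, 15.6], [149.6, -25.7, 15.6]]
```

The lateral error is about 0.6 mm, yaw is aligned and the plate is level. The mouth edge lies about 101 mm ahead of the tool, so the end is at holder x ≈ -76 mm, leaving about 126 mm to home. I'll lower to the bed now.

Call:
move_arm --rows '[[0,[0,-0.5,10],[0,0,0]],[0,[0,-0.5,18],[0,0,0]],[0,[0,-0.5,21],[0,0,0]],[0,[0,-0.5,21.5],[0,0,0]],[0,[0,-0.5,21.5],[0,0,0]],[0,[0,-0.5,21.5],[0,0,0]]]'

```text
time_s: 7.22
position: [0.6064, -0.0471, 0.0242]
eef_rot: [0.692, 0.721, 0.0, 0.0]
wrist_force: [0.5, -0.6, -0.5]
finger_gap: 0.148
grip_force: 30.0
```

Call:
move_arm --rows '[[0,[12,0,0.3],[0,0,0]],[0,[24,0,0.3],[0,0,0]],[0,[36,0,0.3],[0,0,0]],[0,[48,0,0.3],[0,0,0]],[0,[60,0,0.3],[0,0,0]],[0,[72,0,0.3],[0,0,0]],[0,[84,0,0.3],[0,0,0]],[0,[96,0,0.3],[0,0,0]],[0,[108,0,0.3],[0,0,0]],[0,[115,0,0.3],[0,0,0]],[0,[115,0,0.3],[0,0,0]],[0,[115,0,0.3],[0,0,0]]]'

```text
time_s: 8.72
position: [0.6015, 0.0689, 0.0237]
eef_rot: [0.692, 0.722, 0.0, -0.0]
wrist_force: [-0.4, 4.2, 2.4]
finger_gap: 0.149
grip_force: 30.0
```

Call:
move_arm --rows '[[0,[3,0,0],[0,0,0]],[0,[6,0,0],[0,0,0]],[0,[7,0,0],[0,0,0]],[0,[7,0,0],[0,0,0]]]'

```text
time_s: 9.22
position: [0.6012, 0.0738, 0.0237]
eef_rot: [0.693, 0.721, -0.0, 0.0]
wrist_force: [-0.3, -4.4, 2.0]
finger_gap: 0.148
grip_force: 30.0
```

Call:
move_arm --rows '[[0,[1,0,0],[0,0,0]],[0,[2,0,0],[0,0,0]],[0,[2,0,0],[0,0,0]],[0,[2,0,0],[0,0,0]]]'

```text
time_s: 9.72
position: [0.6012, 0.0758, 0.0237]
eef_rot: [0.693, 0.721, -0.0, 0.0]
wrist_force: [-0.4, -5.8, 2.4]
finger_gap: 0.149
grip_force: 30.0
```

```bash
python3 m.py w5.png
```

```text
9.725 [601.17542542  75.7557747   23.73000725] toolx yaw 92.28961869602836 0.14870192251072922
```

View pics/s_w5.png

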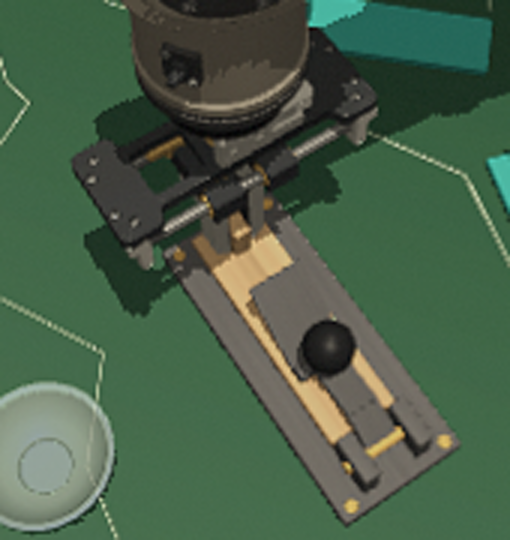

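The tally lies under the arm, and its end at (340,435)/(390,400) is almost at the posts. The force isn't yet a clear stop, so I'll creep on.

Call:
move_arm --rows '[[0,[1,0,0],[0,0,0]],[0,[2,0,0],[0,0,0]],[0,[3,0,0],[0,0,0]],[0,[3,0,0],[0,0,0]]]'

```text
time_s: 10.32
position: [0.6011, 0.0782, 0.0237]
eef_rot: [0.693, 0.721, -0.0, 0.001]
wrist_force: [0.3, -7.5, 2.2]
finger_gap: 0.147
grip_force: 30.0
```

Call:
move_arm --rows '[[0,[1,0,0],[0,0,0]],[0,[2,0,0],[0,0,0]],[0,[3,0,0],[0,0,0]],[0,[3,0,0],[0,0,0]]]'

```text
time_s: 10.82
position: [0.6014, 0.0785, 0.024]
eef_rot: [0.694, 0.72, -0.001, 0.002]
wrist_force: [1.7, -19.1, 3.9]
finger_gap: 0.146
grip_force: 30.0
```

Advance stopped at 78.5 mm while the force rose to 19 N, so the end is against the posts. Now I'll ease off a little, let go and rise.

Call:
move_arm --rows '[[0,[-2,0,0],[0,0,0]],[0,[-2,0,0],[0,0,0]],[44,[-2,0,0],[0,0,0]],[44,[-2,0,0],[0,0,0]],[44,[-2,0,0],[0,0,0]],[44,[-2,0,0],[0,0,0]],[44,[-2,0,-20],[0,0,0]],[44,[-2,0,-50],[0,0,0]],[44,[-2,0,-90],[0,0,0]],[44,[-42,0,-130],[0,0,0]],[44,[-92,0,-160],[0,0,0]],[44,[-142,0,-160],[0,0,0]],[44,[-142,0,-160],[0,0,0]],[44,[-142,0,-160],[0,0,0]]]'

```text
time_s: 12.58
position: [0.6067, -0.0589, 0.1844]
eef_rot: [0.693, 0.721, 0.0, -0.0]
wrist_force: [-0.3, 0.2, 0.4]
finger_gap: 0.469
grip_force: 0.0
```

```bash
python3 m.py w6.png; python3 - <<'E'
import cv2,numpy as np
a=cv2.imread('pics/s_w6.png');b=cv2.imread('pics/w6.png')[0:220,150:500]
b=cv2.resize(b,None,fx=290/350,fy=290/350); c=np.zeros((540,800,3),np.uint8); c[:,:510]=a; c[:b.shape[0],510:510+b.shape[1]]=b
cv2.imwrite('pics/f.png',c)
E
```

```text
12.575 [606.67504423 -58.86185436 184.3911558 ] toolx yaw 92.32087441642196 0.4688400895069243
```

View pics/f.png

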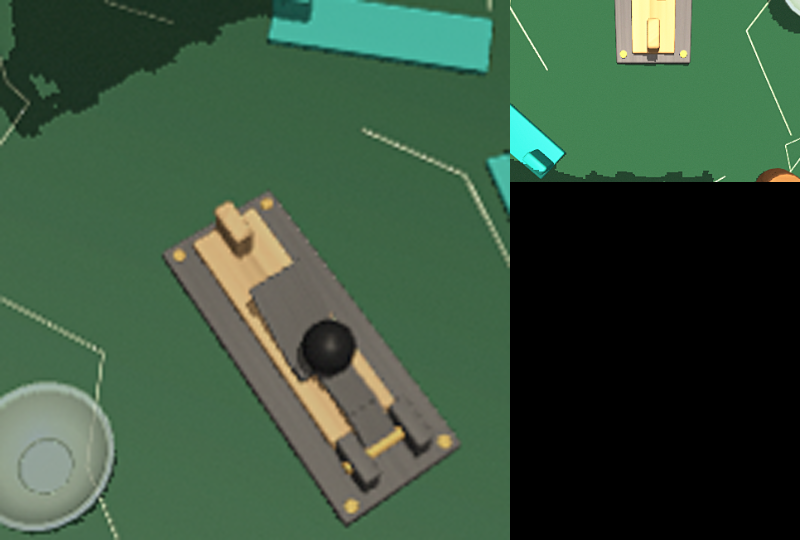

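The tally lies flat and straight under the arm, its end against the posts at (340,440)/(393,403), with the gripper clear. One numeric check, then I'll hand in.

```bash
python3 - <<'E'
from h import *
d=grab('wrist'); im=d['frame']; hsv=cv2.cvtColor(im,cv2.COLOR_RGB2HSV).astype(int)
wood=(hsv[...,0]<27)&(hsv[...,1]>60)&(hsv[...,2]>60); gr=(hsv[...,0]>40)&(hsv[...,0]<90)&(hsv[...,1]>75)
for u in(308,312,340,344):
    w=np.where(wood[:72,u])[0].max()+.5; g=np.where(gr[:90,u])[0].min()-.5
    print(u,w,g,((plane(d,[(u,w)],.019)-plane(d,[(u,g)],.010))*1000).round(1), ((plane(d,[(u,w)],.019)-plane(d,[(u,g)],.0))*1000).round(1))
for v in (5,30,55):
    c=np.where(wood[v,290:365])[0]+290; g=gr[v]; L=np.where(g[:300])[0].max()+.5; r=np.where(g[355:])[0].min()+354.5
    print(v,plane(d,[((c.min()+c.max())/2,v)],.019)[0,0]-plane(d,[((L+r)/2,v)],.010)[0,0])
E
```

```text
308 65.5 77.5 [[0.1 9.9 9. ]] [[ 0.5  8.8 19. ]]
312 65.5 77.5 [[-0.1  9.9  9. ]] [[ 0.3  8.8 19. ]]
340 65.5 77.5 [[-1.   9.9  9. ]] [[-1.4  8.7 19. ]]
344 65.5 77.5 [[-1.1  9.9  9. ]] [[-1.7  8.7 19. ]]
5 0.00011545377575716831
30 0.0005766987168462911
55 -0.0004145735556094765
```

The rear end is 9.9 mm inside the mouth (10 mm expected), with under 1 mm of lateral error.

```bash
python3 -c "
from rig import bot
print(bot.job_done())"
```

```text
the job is handed in; nothing more can be done
None
```

The long boxwood tally is fully home under the holder's arm, flat and straight against the hinge posts; I let go, the robot touched nothing else that I saw, and the job is handed in at about 12.6 s.

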